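# Fill the vacant cell of the cacao sample crate

### The job

The wooden sample crate on the cacao sorter's table has six cells and only one is vacant, with just a cork disc on its floor. First dip the tips of the empty gripper's fingers into that cell and touch the cork to make sure the cell is free; then take the small steel tin with the wooden knob that stands outside the crate (not the wider pot with the same knob) and set it down upright in that cell, flat on the cork, without dropping it.

Things in the scene. Friction and masses are not known exactly. Their poses are not given: they have to be found in the camera images.
- crate: Open wooden crate, fixed, 174 mm (its x) by 258 mm (its y), 34 mm high; walls, dividers and floor 6 mm thick. 2 cells along x by 3 along y, each 78 mm square inside, centres 84 mm apart. Origin: centre of the underside; z up. Five cells hold loose tins just like tin, standing on the floor (knob tops 70 mm above the table); which cell is vacant varies.
- cork: Rigid cork disc, 66 mm across, 10 mm thick, fixed mid-floor in the only vacant cell. Origin: centre of its underside, 6 mm above the table; z up. Its top, to be touched and on which the tin must stand, is 10 mm above the origin, 16 mm above the table, 18 mm below the crate's rim.
- tin: Loose round steel tin, 58 mm across, 34 mm tall, with an upright dark wooden knob on the lid's centre, 24 mm across, 30 mm tall (64 mm in all); 0.10 to 0.21 kg. Origin: centre of its underside; z up. Stands right of the crate near a wider pot (93 mm across, same knob) and an amber jar (60 mm across, 75 mm tall, no knob), places swapped at random; 45 mm clear around it.
Not all that is in view belongs to the job. What is shaped like the tin but blue or green is not meant.

How it is judged:
On the way:
1. the fingers touch the cork disc in the vacant cell, before the tin is moved (contact force between the fingers and cork above 0.3 N and distance of tin from where it was at the start of the episode below 0.03 m), for 0.05 s.
At the end, for the whole second after the job is handed in: The tin stands upright (within 10 degrees) on the cork disc in the vacant cell, its axis within 18 mm of the disc's centre, its underside on the disc (within 4 mm), released and at rest (horizontal distance between tin and cork below 0.018 m and z of tin in the frame of cork between 0.006 and 0.014 m and angle between tin's own z axis and vertical below 0.17 rad and linear speed of tin below 0.02 m/s); the robot touches nothing.
It fails at once if the tin is let go with its underside more than 50 mm above the table (34 mm above the cork) (height (world z) of tin above 0.05 m and contact force between the fingers and tin below 0.05 N).
It also fails if it takes over 48 s, if anything falls off the work surface, if the arm or the gripper's body presses on something with over 40 N, if the wrist force passes 120 N, or if a joint passes its speed limit or range.

### The arm

A 7-joint arm with a two-finger parallel gripper is mounted at the origin on the work surface. World frame = base frame: x ahead of the robot, y to its left, z up, the work surface at z = 0. Lengths are in m, angles in rad, forces in N, time in s.
With the tool pointing down it reaches from about 0.35 to 0.9 m from the base axis. Payload 19.9 kg.
Tool frame: the origin (TCP) lies at the very end of the fingers, on their centre line; the grasp point (between the pads) lies 19 mm behind it; x points along the fingers, y is the direction in which the jaws open and shut, and the axes are right-handed (so a half turn about x gives the same grasp; the last joint's range is limited). The gripper opens to 85 mm and grips with 20 to 120 N. Pads are 22 mm wide; open, the fingers measure 114 mm over their backs; the gripper's body (76 mm by 85 mm) begins 54 mm behind the grasp point. The pads swing forward as they close: fully open they stand 13 mm farther back than shut.
Start: joints at [-1.359, 0.417, -0.01, 1.614, 0.005, 1.111, -0.053], TCP at [0.157, 0.605, 0.231] pointing down, gripper open.
Joint ranges: [-2.81, 2.81], [-0.39, 2.02], [-1.27, 1.25], [0.06, 2.57], [-1.19, 4.33], [0.19, 2], [-2.82, 2.82]. Speed limits (rad/s): [1.89, 1.89, 2.39, 2.39, 3.01, 3.01, 3.01].

### API

Orientations are given as [roll, pitch, yaw] about the fixed x, y, z axes, in that order (R = Rz(yaw) Ry(pitch) Rx(roll)).
In Python, from workcell import arm gives the robot as it stands. The module is installed in compiled form; this text tells all that it offers.
- The arm moves only by the shell command python3 -m creep 'ROWS'. ROWS is JSON, a list of rows, each a list of 5 numbers: the shift along the tool's x, y, z as a fraction of full scale, then the turn about the tool's x as a fraction of full scale, then the closure, from 0 (fully open) to 1 (shut). A call has 1 to 5 rows; each row is the pose to reach, as a shift and turn from the pose commanded when the call began, along the tool's axes at that moment; what a row does not reach only later rows make up. Full scale, the value 1, is 200 mm for a shift and 0.5 rad for a turn. A row lasts 1/8 s, in which the tool goes at most 62.5 mm and 10.7 degrees, less where a joint would pass 70% of its speed; a pose out of reach is approached as far as the arm can. A call with a number of a shift or a turn outside -1 to 1 is refused whole. A call with a gripper value outside its range is refused whole. The fingers move at their own pace and stop on an object; the grip force is fixed at half the most. Time passes only in rows, so rows that repeat a pose let the fingers close. It gives the time, the measured TCP pose, the force and the opening at its end, in the units of the state.
- arm.get_obs(): the state, without advancing time (a new reading comes with each control period).
- arm.grab_frame(name): name is "side" or "top" or "wrist"; returns a dict with "frame" (384x512x3 uint8, blue, green, red), "mtx" (3x3 intrinsics, pixels), "R" (3x3) and "t" (3): a world point X has camera coordinates R X + t; the wrist camera has in their place "mount" (4x4, takes a point from camera to tool coordinates, whose origin is the TCP and whose axes are the tool frame's). Camera axes: x right, y down, z forward; pixel columns grow to the right and rows downward; lengths in m; the calibration is good to about 2 mm. A picture is of the moment at which its call begins: read the wrist's pose just before it. There is no depth.
- arm.job_done(): hands the job in, once; it reports no verdict.
The state is a dict: "clock": time; "qpos": joint angles; "dq": joint speeds; "joint_efforts": joint torques, N m; "eef_pos": TCP position; "eef_rot": TCP orientation; "force": force on the tool from outside, world axes, zero at the start; "torque": the same for the moment, N m; "opening": finger opening in m.
Only numpy, scipy, OpenCV 4.12 (cv2) and the standard library are available. Lean on these libraries where they do the work, as an engineer would, in place of code of your own. Each camera call takes 0.05 s, during which the arm holds its last target.

## Working session

There is one attempt and no reset: what is moved stays moved. The work goes in short steps, Python scripts to look and compute and a shell command to move; the robot and the scene stay as the last step left them, time stands still between calls to the robot, and variables do not carry over. Pictures are saved under pics/ and viewed, and the job is handed in when it is done.

```bash
mkdir -p pics
cat > h.py <<'E'
import numpy as np, cv2, json, pickle
from workcell import arm
from scipy.spatial.transform import Rotation as Ro
E
python3 - <<'E'
from h import *
o=arm.get_obs(); print({k:np.round(v,4).tolist() for k,v in o.items()})
for n in ["side","top","wrist"]:
    f=arm.grab_frame(n); cv2.imwrite(f"pics/{n}0.png",f["frame"]); 
    f["obs"]=o
    pickle.dump(f,open(f"{n}0.pkl","wb"))
    print(n,{k:np.round(v,4).tolist() for k,v in f.items() if k not in("frame","obs")})
E
```

```text
{'clock': 0.0, 'qpos': [-1.3585, 0.418, -0.0104, 1.6142, 0.0047, 1.1107, -0.053], 'dq': [0.0017, 0.0001, -0.0004, 0.0013, 0.0005, 0.0003, -0.0009], 'joint_efforts': [-0.0002, -86.443, 0.6787, -43.4893, 0.019, 0.0074, -0.0001], 'eef_pos': [0.1568, 0.6046, 0.2306], 'eef_rot': [-1.4966, 1.5695, -1.7503], 'force': [0.3583, -0.1232, -0.4828], 'torque': [0.0004, 0.0105, -0.002], 'opening': 0.0856}
side {'mtx': [[425.3266, 0.0, 256.7329], [0.0, 425.3266, 197.5877], [0.0, 0.0, 1.0]], 'R': [[-0.9835, -0.1807, -0.0003], [-0.1382, 0.7529, -0.6435], [0.1165, -0.6328, -0.7655]], 't': [0.4629, 0.1123, 0.9356]}
top {'mtx': [[383.4004, 0.0, 255.0928], [0.0, 383.4004, 190.8473], [0.0, 0.0, 1.0]], 'R': [[-0.022, -0.9996, -0.0148], [-0.9917, 0.0237, -0.1267], [0.127, 0.0119, -0.9918]], 't': [-0.007, 0.4795, 0.8551]}
wrist {'mtx': [[338.0209, 0.0, 256.9171], [0.0, 338.0209, 188.4794], [0.0, 0.0, 1.0]], 'mount': [[-0.0001, -0.3002, 0.9539, -0.1421], [1.0, 0.0002, 0.0002, 0.0001], [-0.0002, 0.9539, 0.3002, -0.0762], [0.0, 0.0, 0.0, 1.0]]}
```

View pics/side0.png

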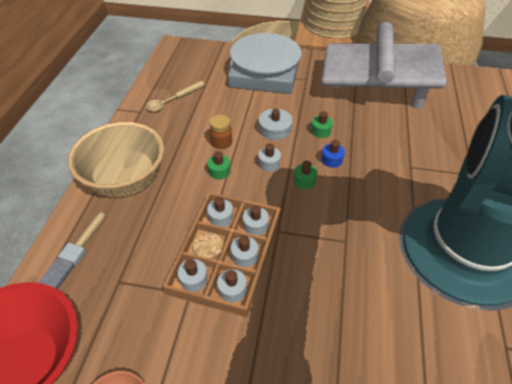

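View pics/top0.png

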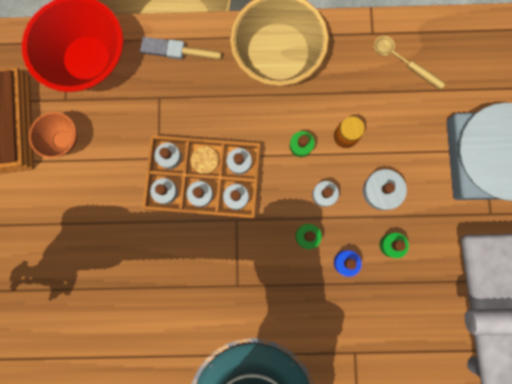

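View pics/wrist0.png

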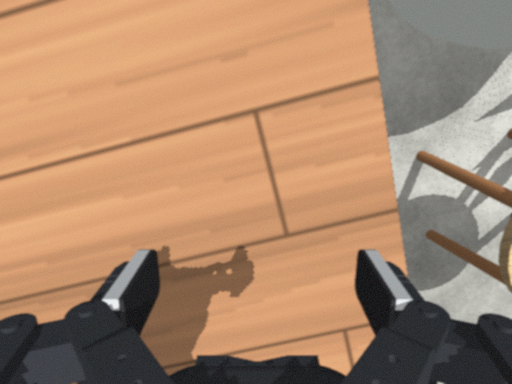

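The side view shows the crate at about (222,250). Its vacant cell, with the cork, is at (208,244), or (204,158) in top. Things with knobs outside the crate, in top pixels:
- Steel small at (326,193)
- Wide steel pot at (385,188)
- Green at (302,143), (309,236) and (395,244)
- Blue at (348,263)

The amber jar is at (350,130). The small steel one at (326,193), which is (269,158) in side, fits the tin. I'll confirm it in enlarged crops.

Run:
```python
import cv2,numpy as np
t=cv2.imread("pics/top0.png");s=cv2.imread("pics/side0.png")
a=cv2.resize(t[125:225,140:270],None,fx=6,fy=6,interpolation=cv2.INTER_CUBIC)
cv2.imwrite("pics/c_top_crate.png",a)
b=np.hstack([cv2.resize(t[150:230,295:415],(600,400),interpolation=2)[:, :400],cv2.resize(s[135:185,245:295],(400,400),interpolation=2)])
cv2.imwrite("pics/c_tin.png",b)
cv2.imwrite("pics/c_side_crate.png",cv2.resize(s[185:315,155:290],None,fx=4.5,fy=4.5,interpolation=2))
```

```text
(no output)
```

View pics/c_top_crate.png

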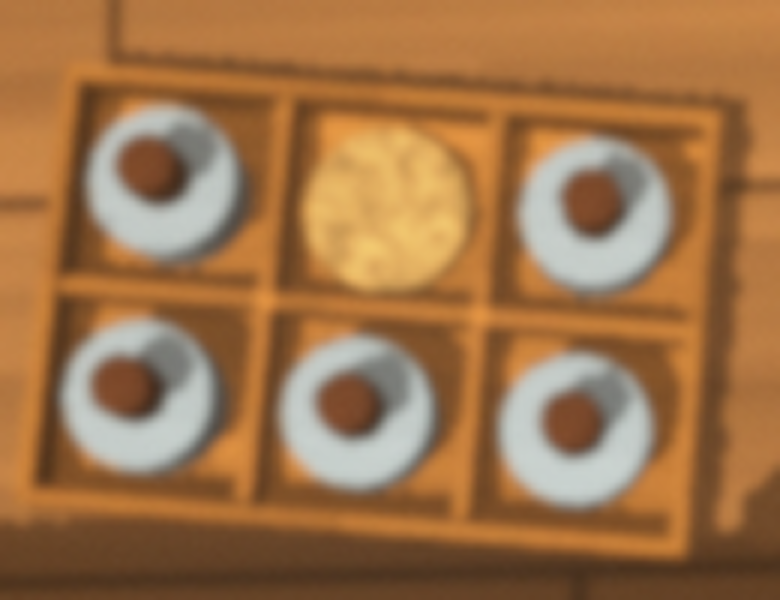

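View pics/c_tin.png

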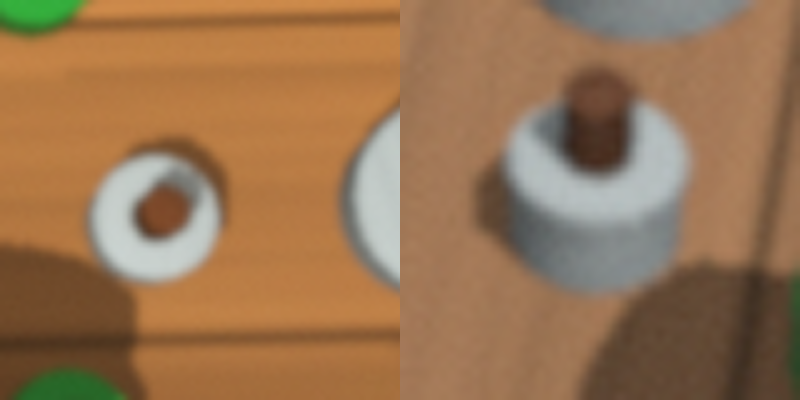

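View pics/c_side_crate.png

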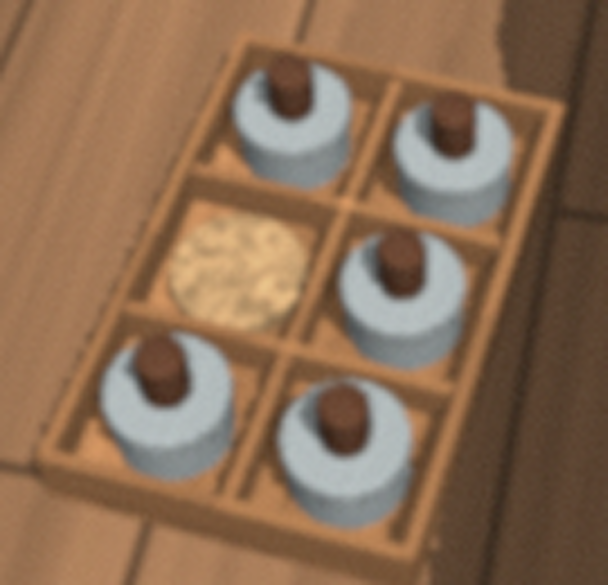

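Crops confirm it: a steel lid with a dark knob (top (326,193), side (269,155)) and a pot clearly wider beside it. The cork is in the middle cell of the far column (top (204,159), side (207.5,245)). Next I triangulate.

```bash
cat >> h.py <<'E'
def P(f): 
    return f["mtx"]@np.hstack([np.array(f["R"]),np.array(f["t"]).reshape(3,1)])
def tri(f1,p1,f2,p2):
    X=cv2.triangulatePoints(P(f1),P(f2),np.array(p1,float).reshape(2,1),np.array(p2,float).reshape(2,1))
    return (X[:3]/X[3]).ravel()
def wristpose(f,o):  # give f R,t from obs o
    T=np.eye(4);T[:3,:3]=Ro.from_euler("xyz",o["eef_rot"]).as_matrix();T[:3,3]=o["eef_pos"]
    W=np.linalg.inv(T@f["mount"]); f["R"]=W[:3,:3]; f["t"]=W[:3,3]; return f
def onz(f,p,z):
    d=np.linalg.inv(f["mtx"])@[p[0],p[1],1]; d=f["R"].T@d; c=-f["R"].T@f["t"]
    return c+d*(z-c[2])/d[2]
def pj(f,X):
    x=P(f)@[*X,1]; return x[:2]/x[2]
def delta(X): # shift (fractions) in tool axes to reach X
    o=arm.get_obs();R=Ro.from_euler("xyz",o["eef_rot"]).as_matrix()
    return R.T@(np.array(X)-o["eef_pos"])/0.2
E
python3 - <<'E'
from h import *
T=pickle.load(open("top0.pkl","rb"));S=pickle.load(open("side0.pkl","rb"))
for n,a,b,z in [("cork",(204.1,159.4),(207.5,245.1),.016),("lid",(325.6,193),(269.3,154.8),.034),("knob",(327.4,191.8),(269.6,146.1),.064)]:
    print(n,tri(T,a,S,b).round(4),onz(T,a,z).round(4),onz(S,b,z).round(4))
c=[onz(T,((x+.5)/6-.5+140,(y+.5)/6-.5+125),.034) for x,y in [(72,68),(738,103),(27,495),(690,555)]]
print(np.round(c,4)); print("crate centre",np.mean(c,0).round(4))
print("yaw of crate y", [np.degrees(np.arctan2(*(c[i]-c[j])[[1,0]])) for i,j in[(0,1),(2,3),(0,2),(1,3)]])
for n,p in [("pot",(385,188)),("g1",(302,143)),("g2",(309,236)),("amber",(351,126)),("b",(348,263))]: print(n,onz(T,p,.034).round(3))
o=arm.get_obs();R=Ro.from_euler("xyz",o["eef_rot"]).as_matrix(); print(R.round(3))
E
```

```text
cork [0.5605 0.1022 0.0128] [0.5593 0.1017 0.016 ] [0.5601 0.1042 0.016 ]
lid [ 0.4708 -0.18    0.0316] [ 0.4699 -0.1796  0.034 ] [ 0.4709 -0.1776  0.034 ]
knob [ 0.4701 -0.1787  0.0628] [ 0.469  -0.1785  0.064 ] [ 0.4708 -0.1775  0.064 ]
[[ 0.6149  0.2226  0.034 ]
 [ 0.5941 -0.0381  0.034 ]
 [ 0.4473  0.2378  0.034 ]
 [ 0.4185 -0.0156  0.034 ]]
crate centre [0.5187 0.1017 0.034 ]
yaw of crate y [np.float64(85.43650765280027), np.float64(83.52337341634812), np.float64(-5.19080418714322), np.float64(-7.317299097860148)]
pot [ 0.478 -0.316  0.034]
g1 [ 0.589 -0.13   0.034]
g2 [ 0.373 -0.138  0.034]
amber [ 0.627 -0.246  0.034]
b [ 0.311 -0.222  0.034]
[[-0.     0.251  0.968]
 [-0.001  0.968 -0.251]
 [-1.    -0.001  0.   ]]
```

```bash
python3 -m creep '[[0,-0.15,0.2,0,0],[0,-0.3,0.4,0,0],[0,-0.45,0.6,0,0.5],[0,-0.6,0.8,0,1],[0,-0.75,1,0,1]]'; python3 -m creep '[[0,-0.15,0.2,0,1],[0,-0.3,0.4,0,1],[0,-0.45,0.6,0,1],[0,-0.6,0.8,0,1],[0,-0.75,1,0,1]]'
```

```text
clock: 0.78
eef_pos: [0.3137, 0.4081, 0.2313]
eef_rot: [-1.783, 1.571, -2.037]
force: [0.4, 0.6, -0.2]
opening: 0.0322
clock: 1.4
eef_pos: [0.4695, 0.2128, 0.2313]
eef_rot: [0.794, 1.571, 0.54]
force: [0.4, 0.7, 1.1]
opening: -0.0003
```

```bash
cat > look.py <<'E'
import sys
from h import *
n=sys.argv[1]; cam=sys.argv[2] if len(sys.argv)>2 else "wrist"
o=arm.get_obs(); f=arm.grab_frame(cam)
if cam=="wrist": wristpose(f,o)
pickle.dump(f,open(n+".pkl","wb")); cv2.imwrite(f"pics/{n}.png",f["frame"])
for k,X in [("cork",[.5600,.102,.016]),("lid",[.470,-.179,.034]),("knob",[.470,-.179,.064])]: print(k,pj(f,X).round(1))
print(o["eef_pos"].round(4),o["eef_rot"].round(4),o["opening"],o["force"].round(2))
E
python3 look.py w1; python3 -c "
from h import *
print(delta([.56,.102,.2]).round(3))"
```

```text
cork [185.1 252.4]
lid [-83.9 246.8]
knob [-111.9  260.3]
[0.4695 0.2128 0.2313] [0.794  1.5707 0.5403] -0.0002991879967395915 [0.37 0.72 1.15]
[ 0.159 -0.396  0.555]
```

View pics/w1.png

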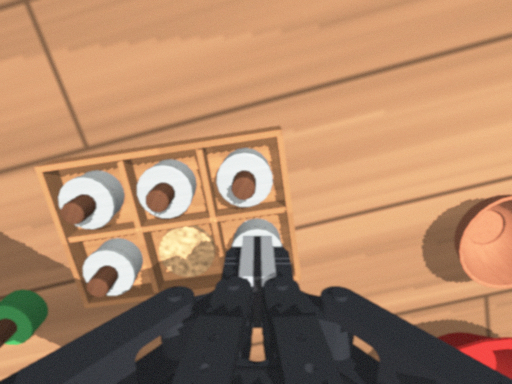

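Wrist view: cork at about (187,252), against (185,252) predicted, so they agree to about 2 mm. I'll move above it and go down.

```bash
python3 -m creep '[[0,-0.13,0.185,0,1],[0,-0.265,0.37,0,1],[0,-0.395,0.555,0,1],[0.16,-0.395,0.555,0,1],[0.36,-0.395,0.555,0,1]]'; python3 look.py w2;python3 -c "
from h import *
print(delta([.56,.102,.016]).round(3))"
```

```text
clock: 2.08
eef_pos: [0.5569, 0.1095, 0.1587]
eef_rot: [0.454, 1.57, 0.199]
force: [0.7, -0.1, -0.1]
opening: -0.0
cork [249.4 179. ]
lid [-115.1  165.7]
knob [-158.5  175.5]
[0.5569 0.1095 0.1587] [0.4539 1.5695 0.1992] -3.183164719126341e-05 [ 0.66 -0.11 -0.08]
[ 0.687 -0.026  0.041]
```

View pics/w2.png

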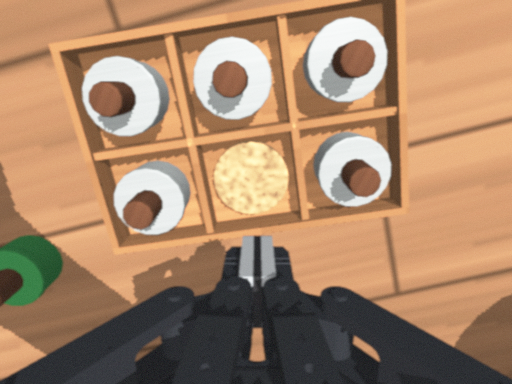

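```bash
python3 -m creep '[[0,-0.025,0.04,0,1],[0.2,-0.025,0.04,0,1],[0.4,-0.025,0.04,0,1],[0.55,-0.025,0.04,0,1],[0.64,-0.025,0.04,0,1]]'; python3 -m creep '[[0.02,0,0,0,1],[0.04,0,0,0,1]]'
```

```text
clock: 2.75
eef_pos: [0.5639, 0.1028, 0.0316]
eef_rot: [0.368, 1.57, 0.114]
force: [-0.6, 0.3, -0.2]
opening: 0.0002
clock: 3.0
eef_pos: [0.5639, 0.103, 0.0244]
eef_rot: [0.471, 1.569, 0.218]
force: [0.3, -0.1, -0.3]
opening: -0.0003
```

```bash
python3 -m creep '[[0.01,0,0,0,1],[0.015,0,0,0,1],[0.02,0,0,0,1]]'
```

```text
clock: 3.38
eef_pos: [0.563, 0.103, 0.0196]
eef_rot: [0.39, 1.57, 0.136]
force: [-0.1, 0.2, -0.0]
opening: -0.0003
```

```bash
python3 -m creep '[[0.01,0,0,0,1],[0.02,0,0,0,1],[0.025,0,0,0,1],[0.025,0,0,0,1]]'
```

```text
clock: 3.88
eef_pos: [0.563, 0.103, 0.0159]
eef_rot: [1.686, 1.57, 1.432]
force: [-13.7, -2.0, 39.0]
opening: -0.0001
```

Contact: 39 N upward at z = 0.0159, which matches the cork top at 16 mm. I'll hold it lightly for a moment, then retract.

```bash
python3 -m creep '[[-0.008,0,0,0,1],[-0.008,0,0,0,1]]'; python3 -m creep '[[-0.2,0,0,0,1],[-0.4,0,0,0,1],[-0.6,0,0,0,1],[-0.75,0,0,0,0],[-0.75,0,0,0,0]]'; python3 -c "
from h import *
print(delta([.47,-.1785,.13]).round(3))"
```

```text
clock: 4.12
eef_pos: [0.5631, 0.103, 0.0161]
eef_rot: [0.351, 1.57, 0.097]
force: [-3.8, -0.7, 10.9]
opening: 0.0001
clock: 4.75
eef_pos: [0.5639, 0.1032, 0.1678]
eef_rot: [0.544, 1.567, 0.291]
force: [-0.3, 0.3, -0.1]
opening: 0.0362
[ 0.186 -1.482 -0.101]
```

```bash
python3 -m creep '[[0,-0.2,-0.01,0,0],[0,-0.4,-0.03,0,0],[0,-0.6,-0.04,0,0],[0,-0.8,-0.055,0,0],[0,-0.95,-0.065,0,0]]'; python3 -m creep '[[0,-0.2,-0.01,0,0],[0,-0.4,-0.03,0,0],[0,-0.53,-0.036,0,0],[0,-0.53,-0.036,0,0]]'; python3 look.py w3;python3 -c "
from h import *
print(delta([.47,-.1785,.037]).round(3))"
```

```text
clock: 5.38
eef_pos: [0.5015, -0.0792, 0.165]
eef_rot: [-2.651, 1.569, -2.906]
force: [0.3, 0.5, -0.0]
opening: 0.0852
clock: 5.88
eef_pos: [0.4679, -0.1802, 0.1651]
eef_rot: [-2.54, 1.569, -2.797]
force: [0.7, -0.2, -0.3]
opening: 0.0857
cork [584.6 190.8]
lid [258.9 179.4]
knob [259.1 190.3]
[ 0.4679 -0.1802  0.1651] [-2.5399  1.5694 -2.7968] 0.08569632269888458 [ 0.69 -0.22 -0.28]
[0.641 0.004 0.008]
```

View pics/w3.png

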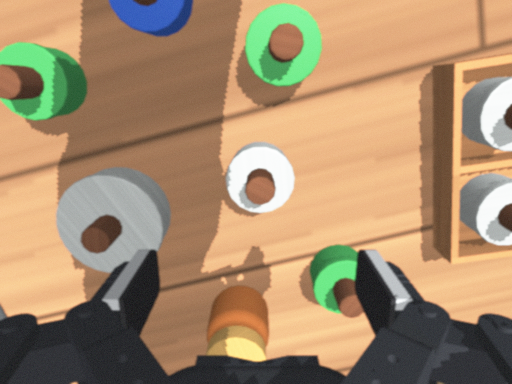

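The wrist view shows the tin lid at (260,178) and knob top at (260,189), against (259,179) and (259,190) predicted, so they match. The pot is on the left at (112,220). Now I descend.

```bash
python3 -m creep '[[0.15,0.004,0.008,0,0],[0.3,0.004,0.008,0,0],[0.45,0.004,0.008,0,0],[0.58,0.004,0.008,0,0],[0.635,0.004,0.008,0,0]]'; python3 -m creep '[[0,0,0,0,0.3],[0,0,0,0,0.6],[0,0,0,0,1],[0,0,0,0,1],[0,0,0,0,1]]'
```

```text
clock: 6.55
eef_pos: [0.4702, -0.1771, 0.0373]
eef_rot: [-3.14, 1.568, 2.891]
force: [0.4, -0.1, 0.9]
opening: 0.0854
clock: 7.18
eef_pos: [0.4712, -0.1783, 0.0396]
eef_rot: [0.058, 1.57, -0.196]
force: [-1.8, 0.2, 7.6]
opening: 0.0221
```

```bash
python3 -m creep '[[0,0,0,0,1],[0,0,0,0,1]]'; python3 look.py s1 side
```

```text
clock: 7.42
eef_pos: [0.4712, -0.1783, 0.0397]
eef_rot: [0.072, 1.57, -0.182]
force: [-1.8, -0.4, 6.9]
opening: 0.0219
cork [207.8 244.3]
lid [269.7 154.5]
knob [270.  145.7]
[ 0.4712 -0.1783  0.0397] [ 0.0723  1.5695 -0.1816] 0.021909506541216456 [-1.82 -0.39  6.89]
```

View pics/s1.png

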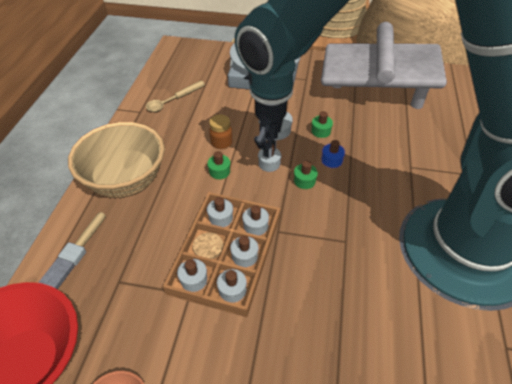

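Gripped at an opening of 22 mm. With the fingers on the lid, TCP z is 0.0397 with the tin's underside at 0. Lifting.

```bash
python3 -m creep '[[-0.05,0,0,0,1],[-0.15,0,0,0,1],[-0.3,0,0,0,1],[-0.45,0,0,0,1],[-0.6,0,0,0,1]]'; python3 look.py w4; python3 look.py s2 side; python3 -c "
from h import *
print(delta([.56,.103,.155]).round(3))"
```

```text
clock: 8.1
eef_pos: [0.4706, -0.1781, 0.1606]
eef_rot: [-0.098, 1.57, -0.352]
force: [1.1, -0.7, -1.7]
opening: 0.0218
cork [586.3 190.7]
lid [255.6 178.3]
knob [255.5 189.3]
[ 0.4706 -0.1781  0.1606] [-0.0978  1.5704 -0.3518] 0.021811516842721763 [ 1.11 -0.66 -1.74]
cork [207.8 244.3]
lid [269.7 154.5]
knob [270.  145.7]
[ 0.472  -0.1788  0.1639] [ 0.0499  1.5662 -0.2045] 0.02220157847296851 [ 3.79 -2.38  4.5 ]
[0.037 1.473 0.072]
```

View pics/w4.png

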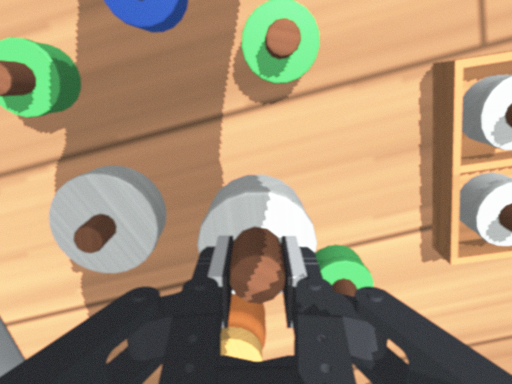

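```bash
python3 -c "
import cv2
s=cv2.imread('pics/s2.png');cv2.imwrite('pics/s2c.png',cv2.resize(s[60:200,200:340],None,fx=4,fy=4,interpolation=2))"
```

```text
(no output)
```

View pics/s2c.png

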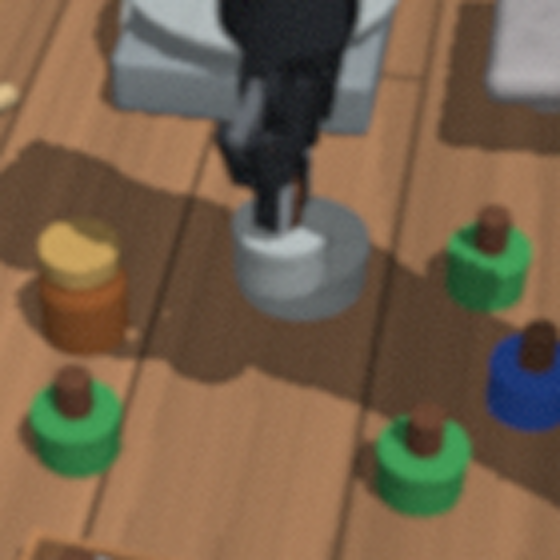

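The tin is upright between the pads with its underside about 0.12 m up. I'll carry it over the cork.

```bash
python3 -m creep '[[0,0.1,0.005,0,1],[0,0.25,0.012,0,1],[0,0.4,0.02,0,1],[0,0.55,0.027,0,1],[0,0.7,0.034,0,1]]'; python3 -m creep '[[0,0.15,0.008,0,1],[0,0.3,0.016,0,1],[0,0.45,0.024,0,1],[0,0.6,0.03,0,1],[0,0.7,0.035,0,1]]';  python3 -m creep '[[0,0.06,0.003,0,1],[0,0.06,0.003,0,1],[0,0.06,0.003,0,1]]'; python3 look.py w5; python3 look.py t5 top;python3 look.py s5 side; python3 -c "
from h import *
print(delta([.56,.103,.0557]).round(3))
a=cv2.imread('pics/t5.png')[115:235,130:280];b=cv2.imread('pics/s5.png')[170:315,150:295]
cv2.imwrite('pics/c5.png',np.hstack([cv2.resize(a,(400,320),interpolation=2),cv2.resize(b,(320,320),interpolation=2)]))"
```

```text
clock: 8.82
eef_pos: [0.5123, -0.0434, 0.1587]
eef_rot: [-2.792, 1.57, -3.046]
force: [0.4, 0.5, -0.7]
opening: 0.0222
clock: 9.45
eef_pos: [0.5544, 0.0907, 0.1586]
eef_rot: [-2.669, 1.57, -2.922]
force: [-0.1, 0.2, -0.8]
opening: 0.0222
clock: 9.82
eef_pos: [0.5579, 0.0998, 0.1589]
eef_rot: [-1.513, 1.57, -1.768]
force: [-0.2, 0.4, -1.0]
opening: 0.0221
cork [259.9 175.3]
lid [-104.3  161.7]
knob [-146.6  171. ]
[0.5579 0.0998 0.1589] [-1.5134  1.5703 -1.7684] 0.022085807842932674 [-0.19  0.44 -1.  ]
cork [204.  159.1]
lid [325.4 193. ]
knob [327.6 191.3]
[0.5579 0.0998 0.1589] [-1.5079  1.5704 -1.763 ] 0.022059835160718532 [-0.39 -0.29 -1.78]
cork [207.8 244.3]
lid [269.7 154.5]
knob [270.  145.7]
[0.5579 0.0999 0.159 ] [-1.3286  1.5705 -1.5836] 0.021753421895702493 [-0.6  -0.55 -1.24]
[0.516 0.017 0.006]
```

View pics/w5.png

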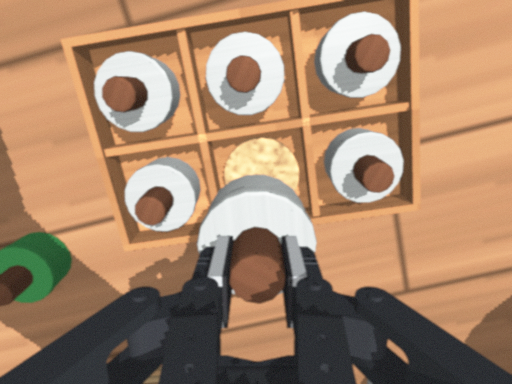

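View pics/c5.png

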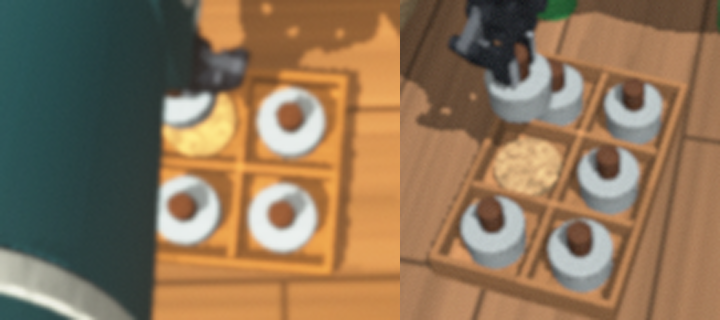

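The cork spans columns 224–299, centred at 261.5 (260 predicted). I'll correct the offset and descend, checking just above the rim.

```bash
python3 -m creep '[[0,0.017,0.008,0,1],[0.12,0.017,0.008,0,1],[0.24,0.017,0.008,0,1],[0.34,0.017,0.008,0,1],[0.38,0.017,0.008,0,1]]'; python3 look.py s6 side; python3 look.py w6; python3 -c "
from h import *
print(delta([.56,.103,.0557]).round(3))
b=cv2.imread('pics/s6.png')[170:315,150:295]
cv2.imwrite('pics/c6.png',cv2.resize(b,(580,580),interpolation=2))"
```

```text
clock: 10.6
eef_pos: [0.5601, 0.1037, 0.082]
eef_rot: [-2.504, 1.569, -2.758]
force: [-1.3, -0.2, -1.3]
opening: 0.0222
cork [207.8 244.3]
lid [269.7 154.5]
knob [270.  145.7]
[0.5601 0.1037 0.082 ] [-2.5042  1.5694 -2.758 ] 0.022152563082475315 [-1.29 -0.16 -1.31]
cork [254.3 205. ]
lid [-245.8  188.9]
knob [-330.2  206.8]
[0.56   0.1037 0.0816] [-2.5187  1.5693 -2.7725] 0.022364043553941837 [-1.15  0.2  -3.43]
[ 0.134 -0.004 -0.   ]
```

View pics/c6.png

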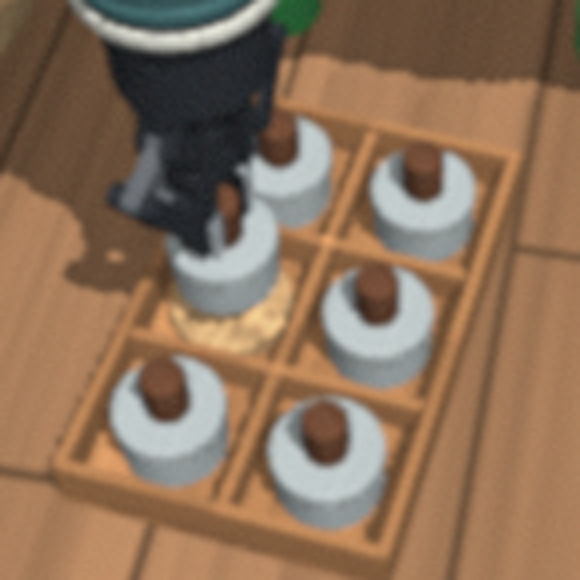

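View pics/w6.png

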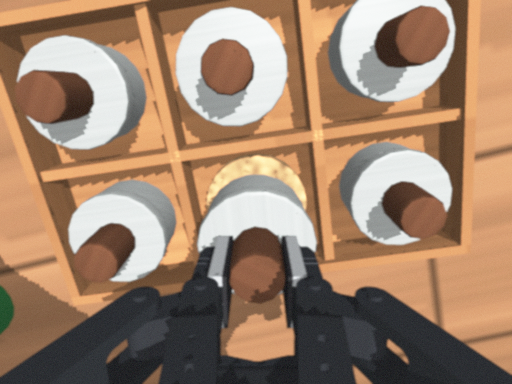

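The tin hangs centred in front of the cork (side and wrist views agree) and clear of all walls. I'll lower it and feel for contact.

```bash
python3 -m creep '[[0.05,0,0,0,1],[0.1,0,0,0,1],[0.115,0,0,0,1],[0.125,0,0,0,1],[0.125,0,0,0,1]]'
```

```text
clock: 11.32
eef_pos: [0.5605, 0.1038, 0.0579]
eef_rot: [-0.625, 1.571, -0.879]
force: [0.9, 0.4, -1.9]
opening: 0.0219
```

```bash
python3 -m creep '[[0.005,0,0,0,1],[0.01,0,0,0,1],[0.01,0,0,0,1]]'
```

```text
clock: 11.7
eef_pos: [0.5604, 0.1038, 0.0559]
eef_rot: [-1.298, 1.571, -1.552]
force: [-0.0, 0.1, -1.3]
opening: 0.022
```

```bash
python3 -m creep '[[0.003,0,0,0,1],[0.006,0,0,0,1],[0.006,0,0,0,1]]'
```

```text
clock: 12.08
eef_pos: [0.5606, 0.1037, 0.0557]
eef_rot: [0.74, 1.57, 0.486]
force: [-7.1, -1.7, 17.6]
opening: 0.0223
```

Contact (17.6 N up) at TCP z 0.0557, as predicted. I'll ease off the pressure, open partly and rise.

```bash
python3 -m creep '[[-0.004,0,0,0,1],[-0.004,0,0,0,0.7],[-0.004,0,0,0,0.5],[-0.004,0,0,0,0.4],[-0.004,0,0,0,0.4]]'; python3 look.py w7
```

```text
clock: 12.7
eef_pos: [0.5604, 0.1038, 0.0554]
eef_rot: [-1.688, 1.571, -1.941]
force: [0.5, -0.4, -0.2]
opening: 0.0509
cork [253.6 219.9]
lid [-319.4  203.5]
knob [-432.9  227.4]
[0.5604 0.1038 0.0554] [-1.6875  1.5706 -1.9413] 0.050939952712032985 [ 0.5  -0.36 -0.19]
```

View pics/w7.png

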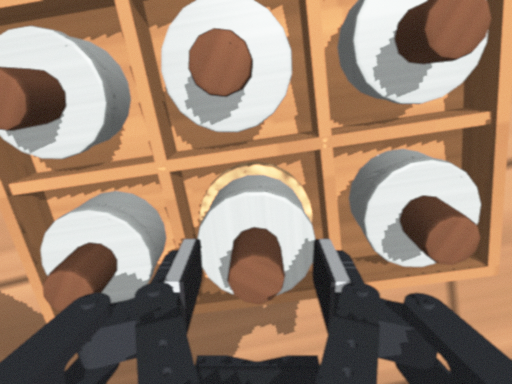

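The tin stands free with the pads clear on both sides, and the neighbours' knobs are clear of the fingers. Retracting.

```bash
python3 -m creep '[[-0.08,0,0,0,0.4],[-0.25,0,0,0,0.4],[-0.5,0,0,0,0.4],[-0.7,0,0,0,0.4],[-0.85,0,0,0,0.4]]';  python3 -m creep '[[0,0.1,-0.2,0,0.4],[0,0.2,-0.4,0,0.4],[0,0.3,-0.6,0,0.4],[0,0.3,-0.6,0,0.4]]'; python3 look.py w8; python3 look.py s8 side; python3 look.py t8 top; python3 -c "
from h import *
b=cv2.imread('pics/s8.png')[185:315,155:290];a=cv2.imread('pics/t8.png')[125:225,140:270]
cv2.imwrite('pics/c8.png',np.hstack([cv2.resize(b,(400,385),interpolation=2),cv2.resize(a,(400,385),interpolation=2)]))"
```

```text
clock: 13.38
eef_pos: [0.5607, 0.1037, 0.2286]
eef_rot: [0.549, 1.568, 0.295]
force: [-0.3, -0.1, 0.6]
opening: 0.0515
clock: 13.88
eef_pos: [0.4574, 0.1942, 0.2267]
eef_rot: [1.55, 1.569, 1.3]
force: [1.1, -0.0, 0.5]
opening: 0.0511
cork [202.  259.6]
lid [-68.3 253.6]
knob [-95.3 267.8]
[0.4574 0.1942 0.2267] [1.5498 1.5694 1.3001] 0.05111242205411457 [ 1.14 -0.04  0.52]
cork [207.8 244.3]
lid [269.7 154.5]
knob [270.  145.7]
[0.4588 0.1928 0.2267] [0.9606 1.5694 0.709 ] 0.051372010400241565 [ 0.24 -0.63  0.82]
cork [204.  159.1]
lid [325.4 193. ]
knob [327.6 191.3]
[0.4595 0.192  0.2265] [0.6749 1.5695 0.4216] 0.05145081663517793 [ 1.   -0.67 -0.47]
```

View pics/w8.png

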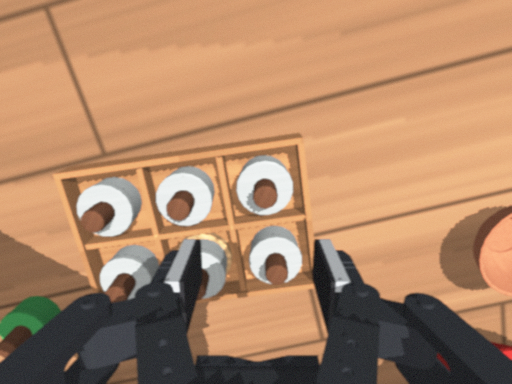

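View pics/c8.png

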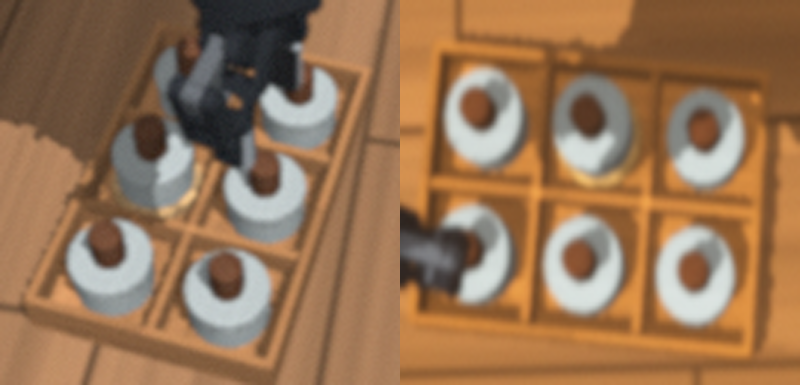

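Run:
```python
from h import *
T=pickle.load(open("t8.pkl","rb"));S=pickle.load(open("s8.pkl","rb"))
a=(202.3,156.6);b=(206,237)
print(onz(T,a,.05),onz(S,b,.05),tri(T,a,S,b))
cv2.imwrite('pics/c9.png',cv2.resize(S["frame"][215:265,180:235],None,fx=10,fy=10,interpolation=2))
cv2.imwrite('pics/c10.png',cv2.resize(T["frame"][135:185,180:235],None,fx=10,fy=10,interpolation=2))
```

```text
[0.55862635 0.10086475 0.05      ] [0.55960712 0.10643313 0.05      ] [0.56087777 0.1019573  0.0430883 ]
```

View pics/c9.png

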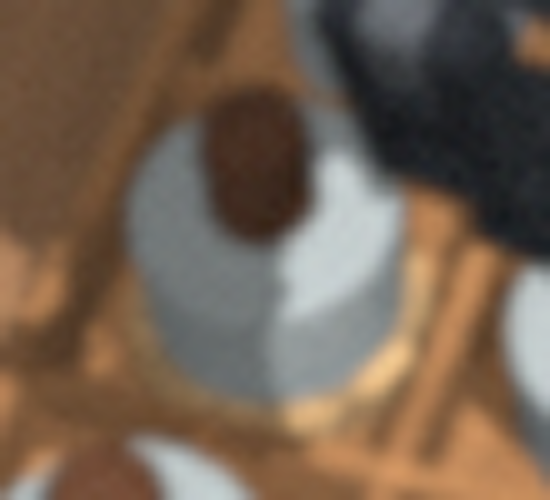

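View pics/c10.png

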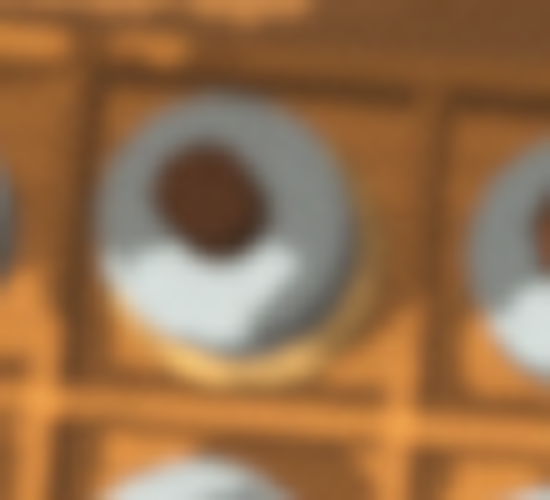

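The tin stands upright on the cork, with an even rim of cork showing around it. Its lid centre is within about 4 mm of the cork centre in both views. Handing in.

```bash
python3 -c "
from h import *
print(arm.job_done())"
```

```text
the job is handed in; nothing more can be done
None
```

The steel tin is standing on the cork disc in the vacant cell and the job is handed in, at about 14 s of the 48 s allowed. No verdict was reported.

- **Cork touch:** I dipped the closed fingers into the vacant cell (middle of the far column). They met the cork at z = 0.0159 m with 39 N, then held at 11 N, before the tin was moved.
- **Tin:** I lifted it by its knob and lowered it until it met the cork. Contact came at the expected tool height of 0.0557 m, with 17.6 N. I eased off, opened the fingers and backed away.

**Last checks:**
- The side, top and wrist pictures show the tin upright and free of the gripper. Its lid is within about 4 mm of the cork centre in both fixed views.
- One check disagreed: triangulating my rough pixel readings put the lid at 43 mm instead of the expected 50 mm. I put this down to the coarse side-view reading, because the contact height and the enlarged crops both show the tin flat on the cork.
- While I closed on the knob, the fingertips rested lightly on the lid (about 7 N, raising the tool 2.4 mm). I allowed for that height when placing the tin.

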